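# Dust extraction to full

## Task

The box with the red handle runs the dust extraction: with a fingertip, push its lever from off past the first notch all the way to the second stop (the end marked by two black dots), then press the green start button on that same box right down, let it come up again and move clear. Only push and press: do not grip the handle or lift anything. Leave the blue-handled box and everything else on the bench where it is.

Things in the scene. Friction and masses are not known exactly. Their poses are not given: they have to be found in the camera images.
- red_box: Control box of the dust extraction: fixed, grey, 130 (x) x 200 (y) x 90 mm high, red stripe. Origin: centre of its underside; z up. The lever's slot runs along y at x = +30 mm: off at the -y end, second stop at the +y end. Black dots beside it: one at the first notch (middle), two at the second stop.
- red_lever (a joint): red-handled lever, rad: 0 off (leans 0.4 rad to box -y), 0.4 first notch (upright), 0.8 second stop. Pivots about box x at x = +30, y = 0, z = 15 mm. Sprung: up to 9 N at the handle to leave off or the notch; let go from 0.15 to 0.6 it falls back into the notch (which has play, 0.3 to 0.5), past 0.72 it snaps to the second stop and stays. Starts at off.
- red_handle (a point): centre of the red handle, 118 mm from the pivot: a block 36 mm wide along box x, 19 mm thick along the slot (with a black rubber pad on each face), 40 mm high along the lever, on a 10 mm steel rod. Centre 124 mm above the bench at the ends of the slot, 133 mm in the middle; 92 mm of travel. Axes: the box's at off, tilting with the lever.
- red_start_top (a point): centre of the top of the green start button (32 mm across, in a black collar) on the red box, at box x = -38 mm, y = -60 mm; pressed straight down, 6 mm of travel, about 4 N when fully down; springs back.
- red_start (a joint): how far the start button of the red box is pressed, m: 0 = up, 0.006 = fully down.
- blue_box: Other control box, leave alone: fixed, grey, 130 (x) x 200 (y) x 90 mm high, blue stripe. Origin: centre of its underside; z up. The lever's slot runs along y at x = +30 mm: off at the -y end, second stop at the +y end. Black dots beside it: one at the first notch (middle), two at the second stop.
- blue_lever (a joint): blue-handled lever, rad: 0 off (leans 0.4 rad to box -y), 0.4 first notch (upright), 0.8 second stop. Pivots about box x at x = +30, y = 0, z = 15 mm. Sprung: up to 9 N at the handle to leave off or the notch; let go from 0.15 to 0.6 it falls back into the notch (which has play, 0.3 to 0.5), past 0.72 it snaps to the second stop and stays. Starts in the first notch.
- blue_handle (a point): centre of the blue handle, 118 mm from the pivot: a block 36 mm wide along box x, 19 mm thick along the slot (with a black rubber pad on each face), 40 mm high along the lever, on a 10 mm steel rod. Centre 124 mm above the bench at the ends of the slot, 133 mm in the middle; 92 mm of travel. Axes: the box's at off, tilting with the lever.
- blue_start_top (a point): centre of the top of the green start button (32 mm across, in a black collar) on the blue box, at box x = -38 mm, y = -60 mm; pressed straight down, 6 mm of travel, about 4 N when fully down; springs back.
- blue_start (a joint): how far the start button of the blue box is pressed, m: 0 = up, 0.006 = fully down.
- orange_jug_mid (a point): bystander, loose, to be left alone: small closed orange ceramic jug, 63 mm across, 70 mm high, between the two boxes; this point is its middle, half-way up
- black_jug_mid (a point): bystander, loose, to be left alone: black ceramic jug, 70 mm across, 78 mm high; this point is its middle, half-way up
- green_jug_mid (a point): bystander, loose, to be left alone: dark green ceramic jug, 74 mm across, 82 mm high; this point is its middle, half-way up
- plant_pot_mid (a point): bystander, loose, to be left alone: terracotta pot, 100 mm across, 90 mm high, empty; this point is its middle, half-way up
- glaze_jar_mid (a point): bystander, loose, to be left alone: white glaze jar with a blue lid, 70 mm across, 90 mm high; this point is its middle, half-way up
- spatula_grip (a point): bystander, loose, to be left alone: metal clay spatula 200 mm long lying on the bench (this point: its grip)
Things that resemble listed ones, but are neither listed nor needed, are in the scene too. Leave any pink look-alike of the red_box alone.

How it is judged:
By the outcome, as a careful person would: the job done as asked, in the order asked, and still so for the second after the job is handed in, with the robot touching nothing.
It also fails if it takes over 48 s, if anything falls off the work surface, if the arm or the gripper's body presses on something with over 40 N, if the wrist force passes 120 N, or if a joint passes its speed limit or range.

## Robot

A 6-joint arm with a two-finger parallel gripper is mounted at the origin on the work surface. World frame = base frame: x ahead of the robot, y to its left, z up, the work surface at z = 0. Lengths are in m, angles in rad, forces in N, time in s.
With the tool pointing down it reaches from about 0.375 to 0.825 m from the base axis. Payload 5.5 kg.
Tool frame: the origin (TCP) lies on the centre line of the jaws, within the pads' length; the fingertips stand 22 mm ahead of it and the grasp point (between the pads) lies 3 mm ahead of it; z points along the fingers, y is the line along which they close (so a half turn about z gives the same grasp; the last joint's range is limited). The gripper opens to 85 mm and grips with 20 to 120 N. Pads are 22 mm wide; open, the fingers measure 114 mm over their backs; the gripper's body (76 mm by 85 mm) begins 54 mm behind the grasp point. The pads swing forward as they close: fully open they stand 13 mm farther back than shut.
Start: joints at [-1.179, 0.314, -0.047, 1.21, 0, 1.571], TCP at [0.229, -0.555, 0.253] pointing down, gripper open.
Joint ranges: [-2.67, 2.67], [-0.69, 1.73], [-1.03, 1.25], [-2.08, 2.16], [-1.42, 1.45], [-3.14, 3.14]. Speed limits (rad/s): [2.39, 2.39, 3.01, 3.14, 3.14, 3.14].

## Interface

Orientations are given as a unit quaternion [w, x, y, z].
In Python, from workcell import monitor, snapshot, calibration, ticket gives the robot as it stands. The module is installed in compiled form; this text tells all that it offers.
- The arm moves only by the tool carry_out, never from a script. Its argument "steps" is one flat list of numbers, 4 for each row, row after row: the shift along the world's x, y, z each as a share of 0.05 m, from -1 to 1, then the turn about the world's z as a share of 4 degrees, from -1 to 1. A call has 1 to 8 rows; each row shifts and turns the commanded pose from where the row before left it; what a row does not reach is not made up. A row lasts 1/8 s, in which the tool goes at most 62.5 mm and 10.7 degrees, less where a joint would pass 70% of its speed; a pose out of reach is approached as far as the arm can. A call with a number of a shift or a turn outside -1 to 1 is refused whole. A call with a gripper value outside its range is refused whole. "hand" is the opening, from 0 (shut) to 1 (fully open), set as the call begins (left out, the last holds). The fingers move at their own pace and stop on an object; the grip force is fixed at half the most. Time passes only in rows, so rows that do not move let the fingers close. It gives the time, the measured TCP pose, the force, the opening and the grip force at its end, in the units of the state.
- monitor.state(): the state, without advancing time (a new reading comes with each control period).
- snapshot(name): name is "scene" or "top" or "wrist"; returns (picture, depth): 384x512x3 uint8, red, green, blue; 384x512 float32, m along the optical axis (not along the pixel's ray), 0 where there is no reading.
- calibration(name): a dict with "fx", "fy", "cx", "cy" (pixels), "position" and "orientation" of the camera in the world; the wrist camera has in their place "T_tool_cam" (4x4, takes a point from camera to tool coordinates, whose origin is the TCP and whose axes are the flange's). Camera axes: x right, y down, z forward; pixel columns grow to the right and rows downward; lengths in m; the calibration is good to about 2 mm. A picture is of the moment at which its call begins: read the wrist's pose just before it. calibration takes no time and is no camera call.
- ticket.hand_in(): hands the job in; it is judged then, once.
The state is a dict: "time_s": time; "joint_pos": joint angles; "qd": joint speeds; "tau": joint torques, N m; "tcp_pos": TCP position; "orientation": TCP orientation; "force": force on the tool from outside, world axes, zero at the start; "torque": the same for the moment, N m; "width": finger opening in m; "grip_force": force on a finger pad.
Only numpy, scipy, OpenCV 4.12 (cv2) and the standard library are available. Lean on these libraries where they do the work, as an engineer would, in place of code of your own. Each camera call takes 0.05 s, during which the arm holds its last target. There are 200 camera calls.

## Working session

There is one attempt and no reset: what is moved stays moved. The work goes in short steps, Python scripts to look and compute and a tool call to move; the robot and the scene stay as the last step left them, time stands still between calls to the robot, and variables do not carry over. Pictures are saved under pics/ and viewed, at most 10 in all, crops included, and the job is handed in when it is done.

Besides the shell and the picture viewer there is one more tool, called in YAML: its name, and indented under it one key for each argument. carry_out: Moves the arm, as the interface text tells. Shift numbers are shares of 0.05 m and turn numbers shares of 4 degrees, none past 1 either way. Its arguments: {"type":"object","properties":{"steps":{"type":"array"},"hand":{"type":"number"}},"required":["steps"]}

```bash
mkdir -p pics; cat > h.py <<'E'
import numpy as np, cv2
from scipy.spatial.transform import Rotation as R
from workcell import monitor, snapshot, calibration
def q2R(q): return R.from_quat([q[1],q[2],q[3],q[0]]).as_matrix()
def look(name):
    s=monitor.state(); c=calibration(name); im,d=snapshot(name)
    if name=="wrist":
        T=np.eye(4);T[:3,:3]=q2R(s["orientation"]);T[:3,3]=s["tcp_pos"];T=T@np.array(c["T_tool_cam"])
    else:
        T=np.eye(4);T[:3,:3]=q2R(c["orientation"]);T[:3,3]=c["position"]
    return im,d,c,T
def pts(d,c,T):
    v,u=np.mgrid[:d.shape[0],:d.shape[1]]
    P=np.stack([(u-c["cx"])/c["fx"]*d,(v-c["cy"])/c["fy"]*d,d],-1)
    return P@T[:3,:3].T+T[:3,3]
def ray(u,v,z,c,T):
    r=T[:3,:3]@np.array([(u-c["cx"])/c["fx"],(v-c["cy"])/c["fy"],1]); return T[:3,3]+r*(z-T[2,3])/r[2]
E
python3 - <<'E'
from h import *
for n in("top","scene"):
    im,d,c,T=look(n); cv2.imwrite(f"pics/{n}.png",im[...,::-1]); np.savez(f"{n}.npz",im=im,d=d,T=T); print(n,T.round(3).tolist())
s=monitor.state(); print(s["orientation"],s["width"],s["time_s"],s["force"])
E
```

```text
top [[-0.021, -0.993, 0.118, 0.384], [-0.999, 0.024, 0.022, -0.02], [-0.025, -0.118, -0.993, 1.417], [0.0, 0.0, 0.0, 1.0]]
scene [[-0.078, 0.814, -0.576, 1.314], [0.997, 0.058, -0.053, 0.058], [-0.01, -0.578, -0.816, 1.201], [0.0, 0.0, 0.0, 1.0]]
[-7.56894367e-04  9.80874971e-01  1.94637345e-01 -1.50025310e-04] 0.08504396332395436 0.1 [ 0.01717213  0.0652043  -0.60911394]
```

View pics/top.png

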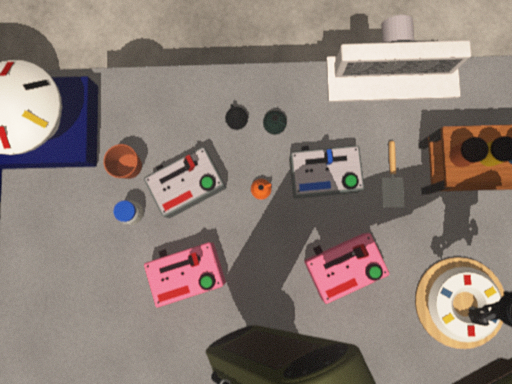

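View pics/scene.png

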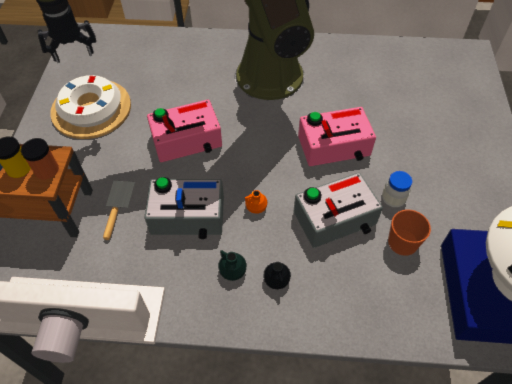

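The grey box with the red stripe is at about (185,182) in the top view, with its handle at (190,162), the button at (208,183) and the pot and jar to its left. The two pink boxes are look-alikes. The blue-handled box is at (327,170).

```bash
python3 - <<'E'
from h import *
z=np.load("top.npz");im,d,T=z["im"],z["d"],z["T"];c=calibration("top");P=pts(d,c,T)
hsv=cv2.cvtColor(im,cv2.COLOR_RGB2HSV);H,S,V=cv2.split(hsv)
v,u=np.mgrid[:384,:512]
roi=(u>140)&(u<230)&(v>140)&(v<222)
top=roi&(abs(P[...,2]-.09)<.012)
m=cv2.morphologyEx(top.astype(np.uint8),cv2.MORPH_OPEN,np.ones((3,3)))
cs,_=cv2.findContours(m,0,2);k=max(cs,key=cv2.contourArea)
w=np.array([ray(a[0][0],a[0][1],.09,c,T)[:2] for a in k],np.float32)
print("rect",cv2.minAreaRect(w))
g=roi&(H>45)&(H<85)&(S>120)
print("green",np.median(P[g],0),ray(u[g].mean(),v[g].mean(),.1,c,T),g.sum())
r=roi&((H<8)|(H>172))&(S>150)
n,l,st,ce=cv2.connectedComponentsWithStats(r.astype(np.uint8))
for i in range(1,n):
    if st[i,4]>8: q=P[l==i];print("red",st[i],q.mean(0).round(3),q.min(0).round(3),q.max(0).round(3))
# objects around
for nm,(a,b) in dict(jar=(125,211),pot=(122,161),black=(237,118),orange=(261,188),green=(275,121)).items():
    print(nm,P[b,a].round(3))
z=np.load("scene.npz");im,d,T=z["im"],z["d"],z["T"];c=calibration("scene");P=pts(d,c,T)
H,S,V=cv2.split(cv2.cvtColor(im,cv2.COLOR_RGB2HSV))
roi=(u>293)&(u<383)&(v>176)&(v<245)
g=roi&(H>45)&(H<85)&(S>120);print("green2",np.median(P[g],0),ray(u[g].mean(),v[g].mean(),.1,c,T))
top=roi&(abs(P[...,2]-.09)<.008)
cs,_=cv2.findContours(top.astype(np.uint8),0,2);k=max(cs,key=cv2.contourArea)
w=np.array([ray(a[0][0],a[0][1],.09,c,T)[:2] for a in k],np.float32);print("rect2",cv2.minAreaRect(w))
r=roi&((H<8)|(H>172))&(S>150)
n,l,st,ce=cv2.connectedComponentsWithStats(r.astype(np.uint8))
for i in range(1,n):
    if st[i,4]>8: q=P[l==i];print("red",st[i],q.mean(0).round(3),q.min(0).round(3),q.max(0).round(3))
E
```

```text
rect ((0.565356969833374, 0.21450355648994446), (0.13047625124454498, 0.19898508489131927), 26.659805297851562)
green [0.56016026 0.14445188 0.11077838] [0.56183167 0.14613483 0.1       ] 98
red [186 155   9  16  71] [0.613 0.187 0.14 ] [0.593 0.175 0.085] [0.644 0.201 0.15 ]
red [163 191  29  19 186] [0.513 0.233 0.09 ] [0.488 0.192 0.082] [0.539 0.273 0.099]
jar [0.485 0.382 0.092]
pot [0.647 0.421 0.   ]
black [0.752 0.058 0.078]
orange [ 0.544 -0.008  0.072]
green [ 0.738 -0.053  0.086]
green2 [0.56380549 0.14604953 0.10951433] [0.55795276 0.14731575 0.1       ]
rect2 ((0.5730044841766357, 0.21616044640541077), (0.13202492892742157, 0.1995646357536316), 26.630699157714844)
red [329 177  32  15 198] [0.517 0.233 0.096] [0.488 0.058 0.084] [1.314 0.278 1.201]
red [326 198  12  18 104] [0.627 0.191 0.148] [0.601 0.058 0.108] [1.314 0.209 1.201]
```

carry_out:
  steps: [0.34,0.586,0.1,0.981,0.34,0.586,0.1,0.981,0.34,0.586,0,0.981,0.34,0.586,0,0.981,0.34,0.586,0,0.981,0.34,0.586,0,0.981,0.34,0.586,0,0.981,0.34,0.586,0,0.981]
  hand: 0

```text
time_s: 1.1
tcp_pos: [0.3654, -0.319, 0.263]
orientation: [-0.0, 0.891, 0.454, -0.0]
force: [0.5, 0.4, -0.4]
width: 0.0001
grip_force: 0.0
```

carry_out:
  steps: [0.34,0.586,0,0.981,0.34,0.586,0,0.981,0.34,0.586,0,0.981,0.34,0.586,0,0.981,0.34,0.586,0,0.981,0.34,0.586,0,0.981,0.34,0.586,0,0.981,0.34,0.586,0,0.981]

```text
time_s: 2.1
tcp_pos: [0.5013, -0.0847, 0.263]
orientation: [-0.0, 0.735, 0.678, -0.0]
force: [-0.0, -0.5, 0.6]
width: 0.0004
grip_force: 0.0
```

carry_out:
  steps: [0.34,0.586,0,0.981,0.34,0.586,0,0.981,0.34,0.586,0,0.981,0.34,0.586,0,0.981,0.34,0.586,0,0.981,0.34,0.586,0,0.981,0.34,0.586,0,0.981,0.34,0.586,0,0.981]

```text
time_s: 3.1
tcp_pos: [0.6373, 0.1496, 0.2627]
orientation: [-0.0, 0.524, 0.852, -0.0]
force: [0.6, 0.1, -0.1]
width: 0.0001
grip_force: 0.0
```

```bash
python3 - <<'E'
from h import *
s=monitor.state();Q=q2R(s["orientation"]);print(s["time_s"],s["tcp_pos"],s["joint_pos"],np.degrees(np.arctan2(Q[1],Q[0])),s["width"])
im,d,c,T=look("wrist");cv2.imwrite("pics/w1.png",im[...,::-1]);np.savez("w1.npz",im=im,d=d,T=T)
P=pts(d,c,T);H,S,V=cv2.split(cv2.cvtColor(im,cv2.COLOR_RGB2HSV));v,u=np.mgrid[:384,:512]
g=(H>45)&(H<85)&(S>120)&(d>0);print("green",g.sum(),np.median(P[g],0),ray(u[g].mean(),v[g].mean(),.11,c,T))
r=((H<8)|(H>172))&(S>150)&(d>0)
n,l,st,ce=cv2.connectedComponentsWithStats(r.astype(np.uint8))
for i in range(1,n):
    if st[i,4]>60: q=P[l==i];print("red",st[i],np.median(q,0).round(3),q.min(0).round(3),q.max(0).round(3))
E
```

```text
3.1 [0.63732578 0.14961696 0.26272523] [ 2.30619032e-01  4.17287853e-01  1.21806140e-01  1.27629904e+00
 -7.83417361e-05  1.33448394e+00] [ 116.75319766   26.75320629 -162.23642321] 0.00012593598386583714
green 1 [0.57367177 0.14599017 0.11145731] [0.57352795 0.14558135 0.11      ]
red [ 157    0   29   93 1994] [0.512 0.231 0.091] [0.487 0.19  0.088] [0.538 0.267 0.094]
red [228 122  42  31 654] [0.614 0.189 0.144] [0.591 0.176 0.112] [0.631 0.21  0.148]
```

View pics/w1.png

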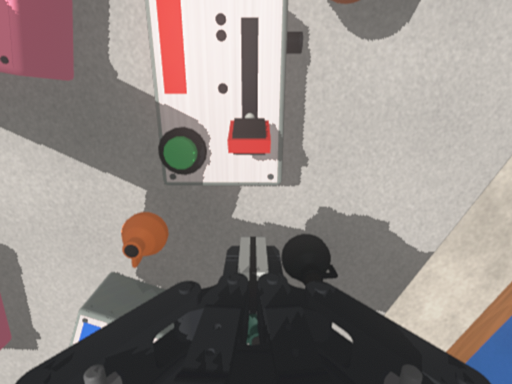

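The wrist view shows the button at (180,152), the handle at (250,138) with the slot above it, and the shut fingers at (253,255). The box edges are in view too.

```bash
python3 - <<'E'
from h import *
z=np.load("w1.npz");im,d,T=z["im"],z["d"],z["T"];c=calibration("wrist");P=pts(d,c,T)
H,S,V=cv2.split(cv2.cvtColor(im,cv2.COLOR_RGB2HSV));v,u=np.mgrid[:384,:512]
g=(u>155)&(u<205)&(v>125)&(v<178)&(H>45)&(H<85)&(S>60);m=np.median(P[g],0);print("green",g.sum(),m,P[g].mean(0),ray(u[g].mean(),v[g].mean(),m[2],c,T))
k=(u>155)&(u<210)&(v>125)&(v<178)&(V<60)&(S<90);print("collar z",np.percentile(P[k][:,2],[10,25,50,75,90]))
h=(u>222)&(u<276)&(v>112)&(v<158)&(P[...,2]>.136);print("handle top",h.sum(),cv2.minAreaRect(P[h][:,:2].astype(np.float32)),np.median(P[h],0))
yaw=np.radians(26.7);X=np.array([np.cos(yaw),np.sin(yaw)]);Y=np.array([-X[1],X[0]])
C=np.array([.569,.2153])
for n,k in(("g",g),("h",h)):
    q=P[k][:,:2]-C;print(n,"box x",np.percentile(q@X,[2,50,98]).round(4),"y",np.percentile(q@Y,[2,50,98]).round(4))
t=(abs(P[...,2]-.09)<.006)&(v<190)&(u>145)&(u<290);q=P[t][:,:2]-C
print("top x",np.percentile(q@X,[.5,99.5]),"ymin",np.percentile(q@Y,[.3]))
f=(u>240)&(u<268)&(v>235)&(v<275);print("finger tip z",np.percentile(P[f][:,2],[2,10,50,90]))
print("tcp",(np.array([.63733,.14962])-C)@X,(np.array([.63733,.14962])-C)@Y)
E
```

```text
green 900 [0.55935561 0.14696676 0.11181618] [0.55941553 0.14690595 0.11146593] [0.55943988 0.14704134 0.11181618]
collar z [0.10109849 0.10163675 0.10210311 0.102572   0.10293827]
handle top 1018 ((0.6073545813560486, 0.20031720399856567), (0.035965513437986374, 0.0452912300825119), 26.928071975708008) [0.61234544 0.19029276 0.14405941]
g box x [-0.0543 -0.0392 -0.0254] y [-0.0719 -0.0569 -0.0429]
h box x [0.0104 0.0279 0.0447] y [-0.053  -0.0417 -0.0328]
top x [-0.06536454  0.06169984] ymin [-0.09617602]
finger tip z [1.24374361e-05 2.47152078e-01 2.63642653e-01 2.76789005e-01]
tcp 0.03153279513534907 -0.08937859996079658
```

carry_out:
  steps: [-0.054,-0.026,-0.8,0,0,0,-0.8,0,0,0,-0.75,0,0,0,0,0,-0.09,0.179,0,0,-0.09,0.179,0,0]

```text
time_s: 3.9
tcp_pos: [0.6264, 0.1663, 0.148]
orientation: [0.001, 0.525, 0.851, 0.001]
force: [0.6, 0.3, -0.3]
width: 0.0002
grip_force: 0.0
```

carry_out:
  steps: [-0.09,0.179,0,0,-0.09,0.179,0,0,-0.09,0.179,0,0,-0.09,0.179,0,0]

```text
time_s: 4.4
tcp_pos: [0.6069, 0.2021, 0.1461]
orientation: [-0.0, 0.525, 0.851, 0.0]
force: [1.2, -0.6, 0.4]
width: -0.0004
grip_force: 0.4
```

```bash
python3 - <<'E'
from h import *
C=np.array([.566,.2177]);yaw=np.radians(26.7);X=np.array([np.cos(yaw),np.sin(yaw)]);Y=np.array([-X[1],X[0]])
s=monitor.state();q=s["tcp_pos"][:2]-C;print(q@X,q@Y,s["tcp_pos"],s["force"],s["force"][:2]@Y)
im,d,c,T=look("wrist");cv2.imwrite("pics/w2.png",im[...,::-1])
E
```

```text
0.029524131988957387 -0.03227437210730065 [0.6068775  0.20213275 0.14606515] [ 1.17092879 -0.60965458  0.39105601] -1.0707685095557022
```

View pics/w2.png

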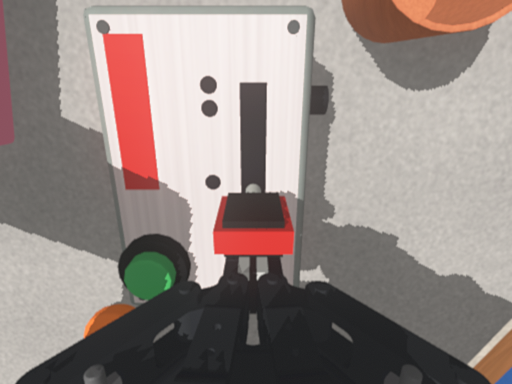

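The fingertips are behind the red handle, which is at about (254,222) near the first notch. I'll keep pushing.

carry_out:
  steps: [-0.09,0.179,0,0,-0.09,0.179,0,0,-0.09,0.179,0,0,-0.09,0.179,0,0]

```text
time_s: 4.95
tcp_pos: [0.5906, 0.2338, 0.1453]
orientation: [0.003, 0.526, 0.85, -0.002]
force: [2.2, -9.2, -3.6]
width: 0.0003
grip_force: 3.5
```

carry_out:
  steps: [-0.054,0.107,0,0,-0.054,0.107,0,0,0,0,0,0]

```text
time_s: 5.32
tcp_pos: [0.5836, 0.2486, 0.1459]
orientation: [-0.0, 0.525, 0.851, 0.0]
force: [-0.5, -0.1, 0.5]
width: -0.0001
grip_force: 0.0
```

```bash
python3 - <<'E'
from h import *
C=np.array([.566,.2177]);yaw=np.radians(26.7);X=np.array([np.cos(yaw),np.sin(yaw)]);Y=np.array([-X[1],X[0]])
s=monitor.state();q=s["tcp_pos"][:2]-C;print(q@X,q@Y,s["tcp_pos"],s["force"],s["force"][:2]@Y)
im,d,c,T=look("wrist");cv2.imwrite("pics/w3.png",im[...,::-1])
E
```

```text
0.02955924193371034 0.01968937851015192 [0.58356057 0.24857146 0.14586931] [-0.46258752 -0.07343992  0.54007888] 0.14224024001801508
```

View pics/w3.png

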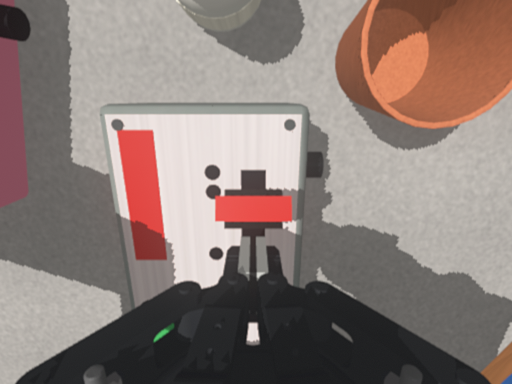

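The handle is now beside the two dots at (254,208). No force is left, so it probably snapped over. I'll nudge a little further to confirm it's at the stop.

carry_out:
  steps: [-0.036,0.071,0,0,-0.018,0.036,0,0,0,0,0,0]

```text
time_s: 5.75
tcp_pos: [0.5812, 0.2531, 0.1458]
orientation: [-0.0, 0.525, 0.851, 0.0]
force: [-0.2, 0.3, 0.1]
width: -0.0
grip_force: 0.0
```

```bash
python3 - <<'E'
from h import *
z=calibration("wrist");C=np.array([.566,.2177]);yaw=np.radians(26.7);X=np.array([np.cos(yaw),np.sin(yaw)]);Y=np.array([-X[1],X[0]])
s=monitor.state();print((s["tcp_pos"][:2]-C)@Y,s["force"],s["force"][:2]@Y)
im,d,c,T=look("wrist");P=pts(d,c,T);H,S,V=cv2.split(cv2.cvtColor(im,cv2.COLOR_RGB2HSV));v,u=np.mgrid[:384,:512]
q=P[...,:2]-C;k=(abs(q@X-.03)<.025)&(P[...,2]>.115)&(P[...,2]<.17)&((H<8)|(H>172))&(S>150)
print(k.sum(),np.percentile((q@Y)[k],[2,50,98]),np.percentile(P[k][:,2],[2,50,98]))
E
```

```text
0.02474475520139767 [-0.16796265  0.31716045  0.05155711] 0.35881088657087357
1869 [0.04710584 0.05241801 0.05779859] [0.13935141 0.14197072 0.14464547]
```

The handle top is at box y 52 mm, z 142 mm, which fits 0.8 rad at the second stop. Next is the button.

carry_out:
  steps: [0.135,-0.268,0,0,0.135,-0.268,0,0,0,0,0.6,0,0,0,0.6,0,-0.353,-0.793,0,0,-0.353,-0.793,0,0,0,0,0,0]

```text
time_s: 6.68
tcp_pos: [0.5587, 0.1436, 0.2061]
orientation: [-0.0, 0.527, 0.85, -0.001]
force: [1.3, 0.2, 0.6]
width: 0.0001
grip_force: 0.0
```

carry_out:
  steps: [0,0,-0.5,0,0,0,-0.5,0,0,0,-0.36,0,0,0,0,0]

```text
time_s: 7.18
tcp_pos: [0.5589, 0.1465, 0.1363]
orientation: [-0.001, 0.525, 0.851, -0.001]
force: [-0.3, -0.2, -0.5]
width: 0.0002
grip_force: 0.0
```

carry_out:
  steps: [0,0,-0.06,0,0,0,-0.06,0,0,0,0,0]

```text
time_s: 7.55
tcp_pos: [0.5604, 0.147, 0.1326]
orientation: [0.001, 0.525, 0.851, 0.001]
force: [1.4, 0.5, 2.0]
width: 0.0
grip_force: 0.9
```

```bash
python3 - <<'E'
from h import *
s=monitor.state();print(s["tcp_pos"],s["force"])
im,d,c,T=look("wrist");cv2.imwrite("pics/w4.png",im[...,::-1])
E
```

```text
[0.56041844 0.14701942 0.13256195] [1.37607665 0.48945524 1.95603612]
```

View pics/w4.png

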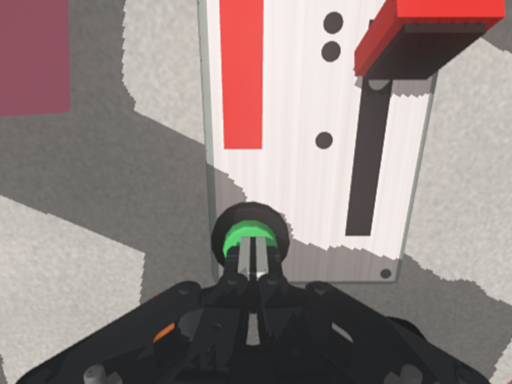

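The fingertips are centred on the green button at (250,240) and just touching it. The lever sits beyond the two dots.

carry_out:
  steps: [0,0,-0.04,0,0,0,-0.04,0,0,0,0,0]

```text
time_s: 7.98
tcp_pos: [0.5603, 0.147, 0.1282]
orientation: [0.001, 0.525, 0.851, 0.001]
force: [3.0, 0.1, 2.6]
width: -0.0001
grip_force: 1.9
```

carry_out:
  steps: [0,0,-0.04,0,0,0,0,0,0,0,0,0]

```text
time_s: 8.35
tcp_pos: [0.5604, 0.147, 0.1279]
orientation: [0.001, 0.525, 0.851, 0.001]
force: [-0.9, -0.6, 14.8]
width: 0.0001
grip_force: 7.8
```

The force is 14.8 N with no further travel, so the button is bottomed. Now I'll release it and move clear.

carry_out:
  steps: [0,0,0.2,0,0,0,0.4,0,0,0,1,0,0,0,1,0,-0.4,-0.6,0.3,0,-0.4,-0.6,0,0,-0.4,-0.6,0,0,0,0,0,0]

```text
time_s: 9.35
tcp_pos: [0.4972, 0.0553, 0.2703]
orientation: [-0.001, 0.526, 0.85, -0.001]
force: [0.8, -0.3, -0.1]
width: 0.0002
grip_force: 0.0
```

```bash
python3 - <<'E'
from h import *
im,d,c,T=look("top");cv2.imwrite("pics/top2.png",im[...,::-1])
z=np.load("top.npz");D=(np.abs(im.astype(int)-z["im"]).max(-1)>50)
P=pts(d,c,T);H,S,V=cv2.split(cv2.cvtColor(im,cv2.COLOR_RGB2HSV));v,u=np.mgrid[:384,:512]
g=(u>195)&(u<220)&(v>170)&(v<197)&(H>45)&(H<85)&(S>120);print("green z",g.sum(),np.median(P[g],0),monitor.state()["tcp_pos"])
E
```

```text
green z 0 [nan nan nan] [0.49831059 0.05625547 0.27038857]
  return _methods._mean(a, axis=axis, dtype=dtype,
  ret = um.true_divide(
```

View pics/top2.png

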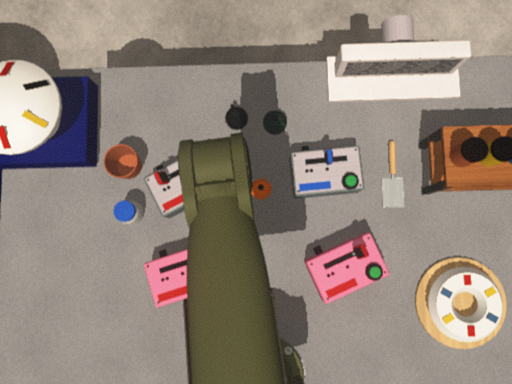

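The handle is at the far end of its slot at (161,177), and everything else is where it was. The arm is hovering clear and hides the button from this camera. I'll hand in.

```bash
python3 -c "
from workcell import ticket; print(ticket.hand_in())"
```

```text
the job is handed in; nothing more can be done
None
```

I pushed the red lever to its second stop, pressed the start button right down and released it, and handed the job in at about 9.4 s with the arm clear; the other objects look unmoved, but the arm hid the button, so I didn't see it come back up.

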